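# Reload the bag-clip loader

## Robot

A 6-joint arm with a two-finger parallel gripper is mounted at the origin on the work surface. World frame = base frame: x ahead of the robot, y to its left, z up, the work surface at z = 0. Lengths are in m, angles in rad, forces in N, time in s.
With the tool pointing down it reaches from about 0.375 to 0.9 m from the base axis. Payload 3.1 kg.
Tool frame: the origin (TCP) lies at the very end of the fingers, on their centre line; the grasp point (between the pads) lies 19 mm behind it; z points along the fingers, y is the line along which they close (so a half turn about z gives the same grasp; the last joint's range is limited). The gripper opens to 87 mm and grips with 3 to 60 N. Pads are 19 mm wide; open, the fingers measure 117 mm over their backs; the gripper's body (75 mm by 190 mm) begins 51 mm behind the grasp point.
Start: joints at [1.062, 0.527, 1.433, -0, 1.181, -0.178], TCP at [0.203, 0.591, 0.223] pointing down, gripper open.
Joint ranges: [-3.08, 3.08], [-0.75, 2.2], [0.22, 2.44], [-1.43, 4.57], [0, 2.65], [-2.85, 2.85]. Speed limits (rad/s): [2.79, 2.79, 3.14, 3.14, 3.14, 3.14].

## Interface

Orientations are given as a unit quaternion [x, y, z, w].
In Python, from rig import robot gives the robot as it stands. The module is installed in compiled form; this text tells all that it offers.
- The arm moves only by the tool servo_tool, never from a script. Its argument "rows" is one flat list of numbers, 5 for each row, row after row: the closure, from -1 (fully open) to 1 (shut), so that 0 is half open, then the shift along the tool's x, y, z in m, then the turn about the tool's z in degrees. A call has 1 to 5 rows; each row shifts and turns the commanded pose from where the row before left it, along the tool's axes as they then stand; what a row does not reach is not made up. A row lasts 1/12 s, in which the tool goes at most 41.7 mm and 7.16 degrees, less where a joint would pass 70% of its speed; a pose out of reach is approached as far as the arm can. A call with a gripper value outside its range is refused whole. The fingers move at their own pace and stop on an object; "newtons" is the grip in N (left out, the last holds). Time passes only in rows, so rows that do not move let the fingers close. It gives the time, the measured TCP pose, the force, the opening and the grip force at its end, in the units of the state.
- robot.get_obs(): the state, without advancing time (a new reading comes with each control period).
- robot.camera(name): name is "side" or "top" or "wrist"; returns a dict with "pixels" (400x640x3 uint8, red, green, blue), "intrinsics" (3x3 intrinsics, pixels), "dist" ([k1, k2, p1, p2, k3] as OpenCV has them; the pictures are not rectified), "rvec" (rotation vector, rad) and "tvec" (3), from world to camera coordinates, as OpenCV has them; the wrist camera has in their place "mount" (4x4, takes a point from camera to tool coordinates, whose origin is the TCP and whose axes are the flange's). Camera axes: x right, y down, z forward; pixel columns grow to the right and rows downward; lengths in m; the calibration is good to about 2 mm. A picture is of the moment at which its call begins: read the wrist's pose just before it. There is no depth.
- robot.hand_in(): hands the job in; it is judged then, once.
Trained networks look in a picture, given as the dict that the camera call returned (one of the last four; its "shot" number tells which), for a name from the list of things; names that differ only in an ending like _2 or _b are one class to them, and where a whole thing is asked for, a point or a joint stands for the part that bears it (a point fixed in the world has none). Each returns a list of dicts, best first, with "score" (0 to 1); they miss things now and then, are a little off and sometimes report something else, mostly with a low value. They report only what shows in the picture. A call takes as long as a camera call. They do not tell look-alikes from the thing itself.
- robot.spot_in(picture, query): "at" ([x, y, z] in m, in world coordinates, good to about 4 mm: the middle of the surface that is visible of it).
- robot.outline_of(picture, query): "region" (400x640 bool, what is visible of it).
- robot.place_of(picture, query): "at" ([x, y, z] in m, in world coordinates, good to about 4 mm: a listed point, or the origin of a listed thing).
The state is a dict: "time": time; "q": joint angles; "joint_velocities": joint speeds; "joint_torque": joint torques, N m; "position": TCP position; "tool_rot": TCP orientation; "ft_force": force on the tool from outside, world axes, zero at the start; "moment": the same for the moment, N m; "grip_width": finger opening in m; "grip_force": force on a finger pad.
Only numpy, scipy, OpenCV 4.12 (cv2) and the standard library are available. Lean on these libraries where they do the work, as an engineer would, in place of code of your own. Each camera call takes 0.05 s, during which the arm holds its last target. There are 200 camera calls.

## Task

Reload the bag-clip loader on the packing table: take the full-length stick of bag clips, push its tail against the spring follower until its nose clears the gate, and lay it flat on the floor of the channel so that the spring holds it against the gate; let go and then slide the cover rail fully shut over it. Work gently, because the follower's stop, the channel and the rail's end stop must not be forced, and leave the part-used stub and the other things on the table where they stand.

Things in the scene. Friction and masses are not known exactly. Their poses are not given: they have to be found in the camera images.
- stick_center (a point): Centre of the full clip stick: loose rigid off-white ribbed plastic bar 90 mm long (x), 16 wide (y), 34 tall (z, up), 35-70 g, both ends alike. Stands on the table on its 16 mm wide underside, 17 mm below this point. Hold it across the 16 mm by its upper 20 mm only: the channel walls come 12 mm up its sides once seated.
- stub_center (a point): Centre of the part-used stub: the same kind of bar but only 45 mm long, standing on the table. Not used; leave it where it is. Stick and stub may be swapped about.
- seat (a point): Fixed to the loader's grey base (295x64x10 mm plate): nominal middle of the channel floor, 24 mm above the table. x along the channel to the gate, y across, z up. Channel 18.5 mm wide, walls 12 mm high, flared to about 23 mm at the top; rail guides outside them 10 mm above the floor. The channel unit (floor, walls, gate, follower) is clamped up to 16 mm off nominal, +x or -x: not reported, to be felt.
- gate_mark (a point): Nominal top inner edge of the gate (fixed to the base, so true only to the unit's hidden 16 mm shift): a 5 mm thick lip, 9 mm high, across the channel's front end, 45 mm along +x from seat. Axes as seat. Behind it, 55 mm further on, is the grey clip head, 26 mm long, 68 mm above the table.
- follower_mark (a point): Nominal top front edge of the resting spring follower (fixed to the base, so true only to the same hidden shift): white block 16 mm wide, 26 mm high above the floor, face at x = -29 mm of seat. It slides 20.5 mm towards -x to a hard stop, 1.5 N at rest, 3.2 N at the stop. At least 16 mm lets the 90 mm stick in; at the stop its nose clears the gate by 4.5 mm. It rubs when the stick is lowered.
- tab (a point): Centre of the black upright tab on the cover rail, 10 mm thick along the channel, 30 wide, 28 tall; axes as seat. It stands mid-way on the rail, a steel inverted U 80 mm long, 36 wide, its roof's underside 37 mm and top 41 mm above the channel floor; the tab's centre is 14 mm above that top. Rail shut: tab over x = 0 of seat.
- rail (a joint): Cover rail's slide, m: 0 fully shut (end stop), starts 0.112 to 0.120 open, behind the follower. It shuts by moving along +x of seat, takes about 3 N plus 8 N per m/s, and stays where left. It passes 3 mm above a stick lying on the channel floor and jams on one that does not.
- nozzle: Steel piping nozzle, a cone 30 mm across and 45 mm tall standing on the table; origin at the centre of its underside. Leave alone.
- shaker: Glass jar 48 mm across and 85 mm tall with a white cap; origin at the centre of its underside. Leave alone.
- tub: Clear lidded tub 110 mm across and 80 mm tall; origin at the centre of its underside. Leave alone.
There are look-alikes about, which are no part of the job. Leave any turquoise or yellow look-alike of the part that bears stick_center alone.

How it is judged:
On the way, in this order (a step that is already met when the one before it is completed fails the run):
1. the full stick lies flat on the floor of the channel, behind the gate, with the rail still open (x of stick_center in the frame of seat between -0.021 and 0.021 m and y of stick_center in the frame of seat between -0.004 and 0.004 m and z of stick_center in the frame of seat below 0.0195 m and angle between the x axis of stick_center and the x axis of seat, either way round below 0.06 rad and value of joint rail above 0.09 m), for 0.2 s.
2. the robot has let go of the stick and the rail is slid fully shut over it (value of joint rail below 0.003 m and contact force between the fingers and stick below 0.1 N), for 0.2 s.
At the end, for the whole second after the job is handed in: The full stick lies at rest in the channel (centre within 21 mm of nominal along the channel, which allows for the clamped unit's shift, within 4 mm across it, not more than 2.5 mm above its seated height, in line within 0.06 rad) and the rail is shut to within 3 mm (x of stick_center in the frame of seat between -0.021 and 0.021 m and y of stick_center in the frame of seat between -0.004 and 0.004 m and z of stick_center in the frame of seat below 0.0195 m and angle between the x axis of stick_center and the x axis of seat, either way round below 0.06 rad and value of joint rail below 0.003 m and linear speed of stick below 0.01 m/s); the robot touches nothing.
It fails at once if the contact forces between stick and loader (follower, gate, floor and walls added up) pass 26 N (contact force between stick and loader above 26 N).
It fails at once if the robot presses the loader or its rail with more than 30 N (contact force between any of the arm, the fingers and loader above 30 N).
It fails at once if the stub, piping nozzle, glass jar or tub is moved by more than 30 mm (distance of any of stub_center, nozzle, shaker, tub from where it was at the start of the episode above 0.03 m).
It also fails if it takes over 61 s, if anything falls off the work surface, if the arm or the gripper's body presses on something with over 40 N, if the wrist force passes 120 N, or if a joint passes its speed limit or range.

## Working session

There is one attempt and no reset: what is moved stays moved. The work goes in short steps, Python scripts to look and compute and a tool call to move; the robot and the scene stay as the last step left them, time stands still between calls to the robot, and variables do not carry over. Pictures are saved under pics/ and viewed, at most 10 in all, crops included, and the job is handed in when it is done.

Besides the shell and the picture viewer there is one more tool, called as name(argument=value, ...) on one line, values as JSON. servo_tool: Moves the arm, as the interface text tells. Its arguments: {"type":"object","properties":{"rows":{"type":"array","items":{"type":"number"}},"newtons":{"type":"number"}},"required":["rows"]}

```bash
mkdir -p pics
cat > h.py <<'E'
import numpy as np, cv2
from rig import robot
from scipy.spatial.transform import Rotation as R
def save(p,n,crop=None,s=1):
    im=p["pixels"]
    if crop: x0,y0,x1,y1=crop; im=im[y0:y1,x0:x1]
    im=cv2.resize(im,None,fx=s,fy=s,interpolation=cv2.INTER_CUBIC)
    cv2.imwrite("pics/"+n,im[:,:,::-1])
def proj(p,X):
    return cv2.projectPoints(np.array(X,float).reshape(-1,1,3),np.array(p["rvec"],float),np.array(p["tvec"],float),np.array(p["intrinsics"]),np.array(p["dist"]))[0].reshape(-1,2)
def back(p,uv,z):
    n=cv2.undistortPoints(np.array(uv,float).reshape(-1,1,2),np.array(p["intrinsics"]),np.array(p["dist"])).reshape(-1,2)
    M=cv2.Rodrigues(np.array(p["rvec"],float))[0]; c=-M.T@np.array(p["tvec"]).reshape(3)
    d=np.c_[n,np.ones(len(n))]@M
    return c+d*((z-c[2])/d[:,2])[:,None]
E
python3 - <<'E'
from h import *
o=robot.get_obs(); print({k:np.round(v,3) for k,v in o.items()})
for c in("top","side"):
    p=robot.camera(c); save(p,c+".png")
    for q in("stick_center","stub_center","seat","gate_mark","follower_mark","tab","nozzle","shaker","tub"):
        for d in robot.place_of(p,q)[:4]:
            print(c,q,np.round(d["at"],3),round(d["score"],2),np.round(proj(p,d["at"])[0]))
E
```

```text
{'time': np.float64(0.0), 'q': array([ 1.062,  0.528,  1.434,  0.   ,  1.181, -0.179]), 'joint_velocities': array([-0.001, -0.001, -0.001,  0.002,  0.   , -0.001]), 'joint_torque': array([ 1.0000e-03, -4.4004e+01, -1.7660e+01,  6.4000e-02,  5.8000e-02,
       -0.0000e+00]), 'position': array([0.203, 0.59 , 0.222]), 'tool_rot': array([ 0.165,  0.986, -0.001, -0.   ]), 'ft_force': array([ 0.269, -0.519,  0.162]), 'moment': array([-0.031,  0.027,  0.033]), 'grip_force': np.float64(0.0), 'grip_width': np.float64(0.087)}
top stick_center [ 0.537 -0.194  0.016] 0.83 [398. 192.]
top stick_center [ 0.384 -0.255  0.02 ] 0.68 [421. 252.]
top stick_center [ 0.351 -0.069  0.021] 0.49 [349. 263.]
top stub_center [ 0.434  0.002 -0.003] 0.67 [322. 229.]
top stub_center [0.449 0.146 0.014] 0.55 [267. 222.]
top seat [0.609 0.046 0.024] 0.69 [307. 161.]
top gate_mark [0.61  0.085 0.036] 0.57 [292. 160.]
top follower_mark [0.616 0.012 0.052] 0.8 [320. 157.]
top tab [ 0.621 -0.07   0.079] 0.91 [353. 154.]
top nozzle [0.447 0.141 0.016] 0.74 [268. 223.]
top nozzle [ 0.437  0.003 -0.002] 0.4 [322. 228.]
top shaker [ 0.554  0.313 -0.   ] 0.81 [207. 180.]
top tub [ 0.541 -0.354 -0.003] 0.66 [456. 193.]
side stick_center [ 0.439 -0.139  0.017] 0.96 [384. 201.]
side stick_center [ 0.383 -0.256  0.015] 0.91 [434. 187.]
side stick_center [ 0.536 -0.194  0.015] 0.86 [364. 172.]
side stick_center [ 0.342 -0.065  0.016] 0.61 [401. 243.]
side stub_center [0.447 0.144 0.017] 0.67 [289. 278.]
side stub_center [0.614 0.016 0.051] 0.22 [276. 190.]
side seat [0.612 0.04  0.026] 0.83 [270. 204.]
side gate_mark [0.609 0.092 0.038] 0.56 [252. 214.]
side follower_mark [0.613 0.017 0.053] 0.93 [276. 190.]
side tab [ 0.619 -0.069  0.073] 0.75 [302. 163.]
side nozzle [ 0.434  0.007 -0.003] 0.49 [343. 246.]
side shaker [0.553 0.315 0.002] 0.69 [179. 309.]
```

View pics/top.png

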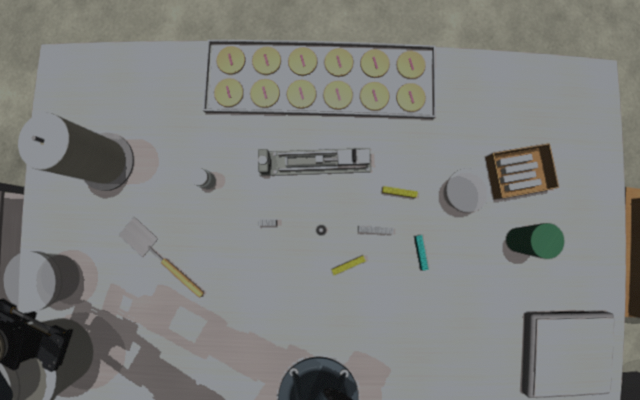

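View pics/side.png

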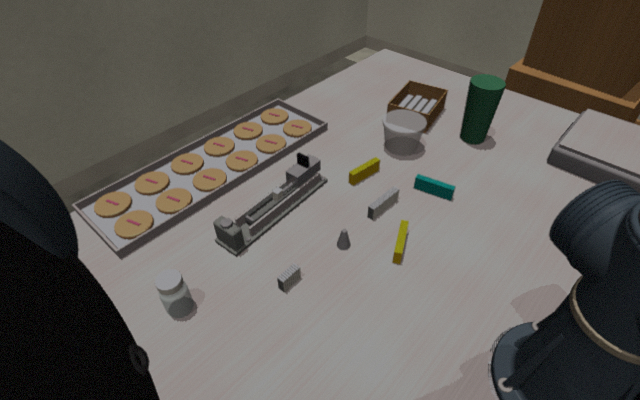

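The off-white long bar at top (375,230) / side (384,203) is the full stick. The short off-white bar at top (269,223) is the stub. The yellow bars at top (400,192) and (349,264) and the turquoise one at (421,252) are the look-alikes. Next I'll measure the directions and check an enlarged crop.

Run:
```python
from h import *
p=robot.camera("top"); s=robot.camera("side")
for q,z in(("stick_center",.034),("stub_center",.034),("seat",.01),("tab",.07)):
    for d in robot.outline_of(p,q)[:4]:
        m=d["region"]; ys,xs=np.nonzero(m); 
        w=back(p,np.c_[xs,ys],z)[:,:2]
        r=cv2.minAreaRect((w*1000).astype(np.float32)); u,S,vt=np.linalg.svd(w-w.mean(0),full_matrices=False)
        print(q,round(d["score"],2),m.sum(),np.round([xs.mean(),ys.mean()]),np.round(r[0]),np.round(r[1]),"axis deg",round(np.degrees(np.arctan2(vt[0,1],vt[0,0])),1), p["pixels"][m].mean(0).round())
a=cv2.resize(p["pixels"][130:270,240:440],None,fx=4,fy=4,interpolation=cv2.INTER_CUBIC)
cv2.imwrite("pics/crop.png",a[:,:,::-1])
```

```text
stick_center 0.9 337 [421. 252.] [ 383. -251.] [92. 25.] axis deg -166.5 [ 55. 112. 108.]
stick_center 0.78 222 [375. 230.] [ 437. -134.] [90. 16.] axis deg -92.2 [124. 126. 128.]
stick_center 0.71 278 [398. 192.] [ 535. -192.] [92. 22.] axis deg -97.1 [121. 120.  59.]
stick_center 0.7 226 [347. 265.] [346. -66.] [20. 85.] axis deg -65.4 [131. 131.  61.]
seat 0.75 2798 [314. 161.] [612.  26.] [ 71. 300.] axis deg 93.1 [103. 105. 105.]
tab 0.8 513 [353. 157.] [616. -71.] [40. 77.] axis deg -86.9 [117. 119. 123.]
```

View pics/crop.png

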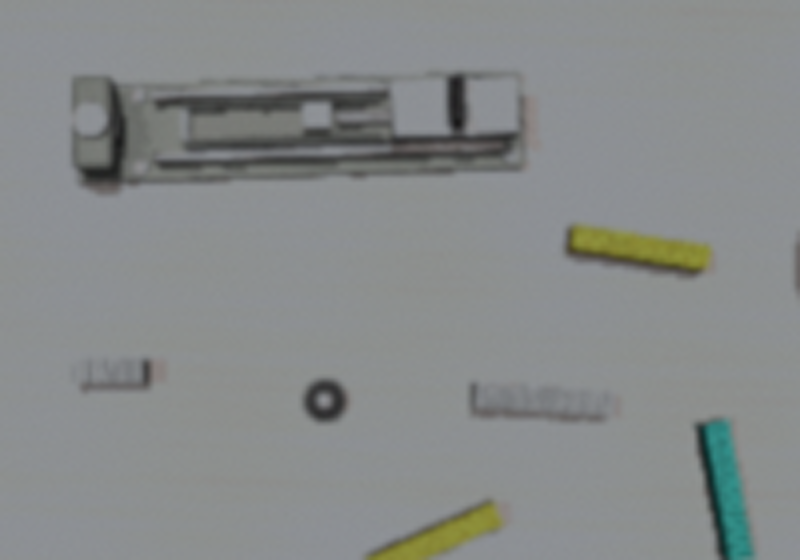

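servo_tool(rows=[-1, -0.02, -0.036, 0, 7, -1, -0.015, -0.038, 0, 7, -1, -0.01, -0.04, 0, 7, -1, -0.005, -0.04, 0, 7, -1, 0, -0.04, 0, 7])

```text
time: 1.72
position: [0.1428, 0.4074, 0.2225]
tool_rot: [0.458, 0.889, -0.0, 0.0]
ft_force: [-0.4, -0.7, 0.0]
grip_width: 0.0868
grip_force: 0.0
```

The crop shows the full stick, off-white and long, at crop (545,400). The stub is at (115,373) and the dark ring at (325,400) is the nozzle. In the loader, the gate end is on the left (head at crop 95,120), the follower is the white block at (318,113), and the rail and tab are on the right at (457,103).

servo_tool(rows=[-1, -0.034, 0.023, 0, 0, -1, -0.034, 0.023, 0, 0, -1, -0.034, 0.023, 0, 0, -1, -0.034, 0.023, 0, 0, -1, -0.034, 0.023, 0, 0])

```text
time: 2.13
position: [0.3372, 0.3392, 0.223]
tool_rot: [0.453, 0.891, 0.001, 0.0]
ft_force: [1.6, 1.2, -0.4]
grip_width: 0.0869
grip_force: 0.0
```

servo_tool(rows=[-1, -0.033, -0.02, 0, 7, -1, -0.035, -0.015, 0, 7, -1, -0.037, -0.01, 0, 7, -1, -0.038, -0.005, 0, 7, -1, -0.038, 0, 0, 7])

```text
time: 2.55
position: [0.3577, 0.1482, 0.2227]
tool_rot: [0.703, 0.712, 0.0, 0.0]
ft_force: [1.0, 0.2, -0.3]
grip_width: 0.087
grip_force: 0.0
```

servo_tool(rows=[-1, -0.03, 0.025, 0, 0, -1, -0.035, 0.02, 0, 0, -1, -0.038, 0.015, 0, 0, -1, -0.04, 0.012, 0, 0, -1, -0.04, 0.005, 0, 0])

```text
time: 2.97
position: [0.44, -0.0342, 0.223]
tool_rot: [0.701, 0.714, 0.001, 0.001]
ft_force: [1.7, 0.3, 0.2]
grip_width: 0.0872
grip_force: 0.0
```

servo_tool(rows=[-1, -0.04, 0, 0, 0, -1, -0.04, 0, 0, 0, -1, -0.015, 0, 0, 0, -1, 0, 0, 0, 0, -1, 0, 0, 0, 0])

```text
time: 3.38
position: [0.4396, -0.1272, 0.2225]
tool_rot: [0.702, 0.713, 0.0, -0.0]
ft_force: [0.8, 0.2, -0.1]
grip_width: 0.0869
grip_force: 0.0
```

```bash
cat >> h.py <<'E'
def wrist():
    o=robot.get_obs(); p=robot.camera("wrist")
    T=np.eye(4); T[:3,:3]=R.from_quat(o["tool_rot"]).as_matrix(); T[:3,3]=o["position"]
    C=np.linalg.inv(T@np.array(p["mount"])); p["rvec"]=cv2.Rodrigues(C[:3,:3])[0]; p["tvec"]=C[:3,3]
    return o,p
E
python3 - <<'E'
from h import *
o,p=wrist(); print(o["position"].round(4),np.round(o["tool_rot"],4),np.round(p["mount"],3).tolist()); save(p,"w1.png")
for q in("stick_center","seat","tab","follower_mark","gate_mark"):
    for d in robot.place_of(p,q)[:3]: print(q,np.round(d["at"],4),round(d["score"],2),proj(p,d["at"])[0].round())
for d in robot.outline_of(p,"stick_center")[:3]:
    m=d["region"]; ys,xs=np.nonzero(m)
    w=back(p,np.c_[xs,ys],.034)[:,:2]; r=cv2.minAreaRect((w*1000).astype(np.float32))
    print(m.sum(),[xs.mean().round(),ys.mean().round()],np.round(r[0],1),np.round(r[1],1),round(r[2],1),p["pixels"][m].mean(0).round())
E
```

```text
[ 0.4396 -0.1272  0.2225] [ 7.016e-01  7.126e-01  2.000e-04 -3.000e-04] [[0.0, -0.953, -0.304, 0.084], [1.0, 0.001, -0.0, 0.001], [0.0, -0.304, 0.953, -0.163], [0.0, 0.0, 0.0, 1.0]]
stick_center [ 0.4367 -0.1341  0.0116] 0.96 [314. 178.]
stick_center [ 0.3808 -0.2568  0.0154] 0.78 [272. 265.]
stick_center [ 0.5373 -0.1954  0.0174] 0.77 [390. 226.]
seat [0.6124 0.0443 0.0253] 0.71 [478.  24.]
tab [ 0.6155 -0.0686  0.0747] 0.58 [488. 133.]
follower_mark [0.6119 0.0152 0.0483] 0.74 [484.  49.]
970 [np.float64(315.0), np.float64(180.0)] [ 438.2 -133.5] [92.9 15.9] 88.0 [168. 167. 168.]
1164 [np.float64(391.0), np.float64(222.0)] [ 533.6 -190.3] [96.5 24.5] 82.8 [142. 136.   7.]
1397 [np.float64(274.0), np.float64(265.0)] [ 383.1 -246.8] [92.5 33.3] 12.7 [ 12. 108. 104.]
```

View pics/w1.png

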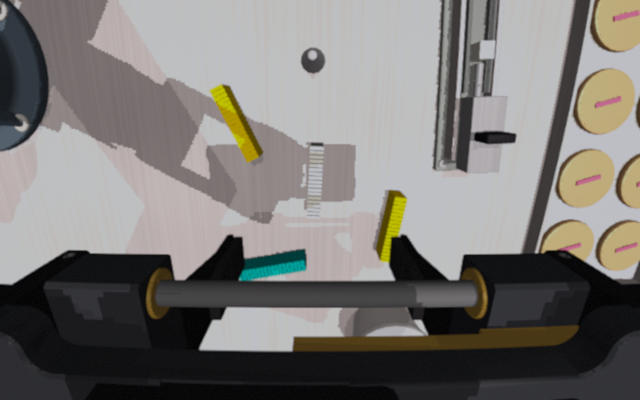

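The stick stands upright at (315,180) and both yellow bars clear the finger path. I'm aligning by +3° and going down with the gripper part open.

servo_tool(rows=[-0.3, -0.008, -0.0015, 0.02, 3, -0.3, 0, 0, 0.038, 0, -0.3, 0, 0, 0.04, 0, -0.3, 0, 0, 0.04, 0, -0.3, 0, 0, 0.03, 0])

```text
time: 4.15
position: [0.4379, -0.1337, 0.0525]
tool_rot: [0.719, 0.695, -0.0, -0.001]
ft_force: [0.2, -0.1, -0.8]
grip_width: 0.0622
grip_force: 0.0
```

servo_tool(rows=[-0.3, 0, 0, 0.02, 0, -0.3, 0, 0, 0.013, 0, -0.3, 0, 0, 0.006, 0, -0.3, 0, 0, 0, 0, -0.3, 0, 0, 0, 0])

```text
time: 4.57
position: [0.4387, -0.1345, 0.0158]
tool_rot: [0.719, 0.695, 0.0, 0.0]
ft_force: [-0.5, 0.5, 0.2]
grip_width: 0.0565
grip_force: 0.0
```

servo_tool(rows=[1, 0, 0, 0, 0, 1, 0, 0, 0, 0, 1, 0, 0, 0, 0, 1, 0, 0, 0, 0, 1, 0, 0, 0, 0], newtons=30)

```text
time: 4.98
position: [0.4387, -0.1348, 0.0161]
tool_rot: [0.719, 0.695, 0.0, 0.001]
ft_force: [1.3, -0.5, 0.2]
grip_width: 0.031
grip_force: 0.0
```

servo_tool(rows=[1, 0, 0, 0, 0, 1, 0, 0, 0, 0, 1, 0, 0, 0, 0, 1, 0, 0, 0, 0, 1, 0, 0, 0, 0])

```text
time: 5.4
position: [0.4383, -0.1346, 0.0156]
tool_rot: [0.719, 0.695, -0.0, -0.0]
ft_force: [-0.2, -0.3, 1.8]
grip_width: 0.0159
grip_force: 30.0
```

servo_tool(rows=[1, 0, 0, -0.01, 0, 1, 0, 0, -0.03, -2, 1, 0, 0, -0.035, -3, 1, 0, 0, -0.035, 0, 1, 0.01, 0.01, -0.03, 0])

```text
time: 5.82
position: [0.4466, -0.1247, 0.1578]
tool_rot: [0.689, 0.725, -0.0, -0.0]
ft_force: [2.2, 0.5, -0.9]
grip_width: 0.0157
grip_force: 30.0
```

servo_tool(rows=[1, 0.024, 0.022, -0.01, 0, 1, 0.028, 0.025, 0, 0, 1, 0.028, 0.025, 0, 0, 1, 0.028, 0.025, 0, 0, 1, 0.028, 0.025, 0, 0])

```text
time: 6.23
position: [0.5629, 0.0199, 0.1664]
tool_rot: [0.688, 0.726, 0.0, 0.0]
ft_force: [1.0, -0.9, -1.3]
grip_width: 0.0159
grip_force: 30.0
```

servo_tool(rows=[1, 0.025, 0.022, 0, 0, 1, 0.02, 0.018, 0, 0, 1, 0.012, 0.011, 0, 0, 1, 0, 0, 0, 0, 1, 0, 0, 0, 0])

```text
time: 6.65
position: [0.6098, 0.0785, 0.1655]
tool_rot: [0.687, 0.726, -0.0, -0.0]
ft_force: [-0.9, -0.7, -0.8]
grip_width: 0.0155
grip_force: 30.0
```

Run:
```python
from h import *
o,p=wrist(); print(o["position"].round(4),np.round(o["tool_rot"],4)); save(p,"w2.png")
P={"wrist":p,"top":robot.camera("top"),"side":robot.camera("side")}
for n,p in P.items():
  for q in("stick_center","seat","tab","follower_mark","gate_mark"):
    for d in robot.place_of(p,q)[:2]: print(n,q,np.round(d["at"],4),round(d["score"],2),proj(p,d["at"])[0].round())
```

```text
[0.6098 0.0785 0.1655] [ 6.873e-01  7.263e-01 -5.000e-04 -2.000e-04]
wrist stick_center [0.6092 0.0775 0.1605] 0.94 [314. 248.]
wrist stick_center [ 0.3483 -0.0668  0.0146] 0.94 [100. 287.]
wrist tab [ 0.6132 -0.0688  0.0757] 0.8 [311. 338.]
wrist gate_mark [0.6097 0.0909 0.0334] 0.92 [317. 178.]
top stick_center [ 0.3836 -0.2552  0.0222] 0.59 [421. 252.]
top stick_center [ 0.3455 -0.0688  0.0201] 0.55 [348. 265.]
top seat [0.6107 0.0447 0.0235] 0.61 [308. 161.]
top seat [ 0.5554  0.3097 -0.0015] 0.22 [208. 180.]
top tab [ 0.6183 -0.0709  0.0753] 0.62 [353. 156.]
top follower_mark [0.6127 0.0128 0.0499] 0.6 [320. 158.]
top follower_mark [ 0.6198 -0.0728  0.0771] 0.26 [354. 155.]
side stick_center [ 0.5362 -0.197   0.0155] 0.87 [365. 171.]
side stick_center [0.6089 0.0753 0.1679] 0.86 [250. 160.]
side seat [0.6109 0.0418 0.0256] 0.97 [270. 205.]
side tab [ 0.6203 -0.0736  0.0756] 0.88 [303. 161.]
side follower_mark [0.6176 0.0164 0.0486] 0.86 [275. 190.]
```

View pics/w2.png

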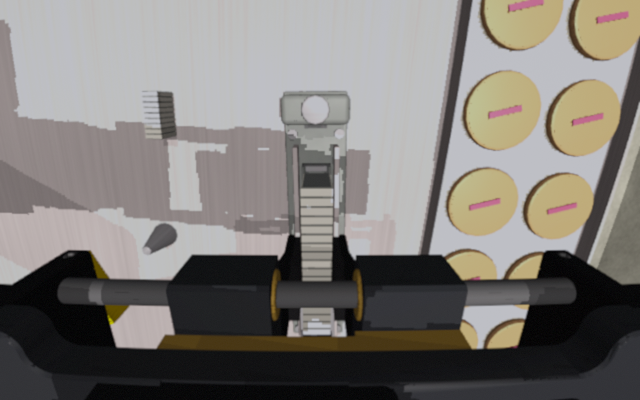

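Run:
```python
from h import *
im=cv2.imread("pics/w2.png")[85:245,260:375]
cv2.imwrite("pics/w2c.png",cv2.resize(im,None,fx=3.7,fy=3.7,interpolation=cv2.INTER_CUBIC))
```

```text
(no output)
```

View pics/w2c.png

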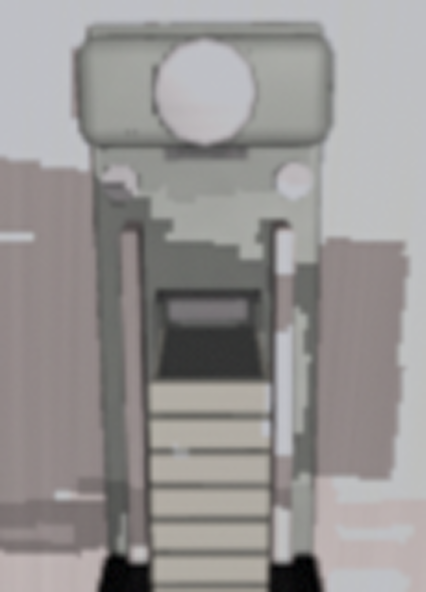

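The crop shows the guides as light strips at crop x≈136 and 283 (row 400) and the plate edges at ≈100 and 320 (row 230). The stick nose spans 151–270, and the gate lip area is at rows ~290–325.

Run:
```python
from h import *
o,p=wrist()
f=lambda u,v,z: print((u,v,z),back(p,[[260+u/3.7,85+v/3.7]],z)[0].round(4))
for u,v,z in((122,400,.034),(147,400,.034),(273,400,.034),(292,400,.034),(97,230,.01),(320,230,.01),(110,500,.01),(313,500,.01),(80,100,.068),(330,100,.068),(151,385,.184),(271,385,.184),(210,290,.033),(210,300,.033),(210,325,.033),(210,325,.15),(205,225,.034),(205,145,.01),(205,145,.068)): f(u,v,z)
```

```text
(122, 400, 0.034) [0.5873 0.0732 0.034 ]
(147, 400, 0.034) [0.5941 0.0735 0.034 ]
(273, 400, 0.034) [0.6285 0.0754 0.034 ]
(292, 400, 0.034) [0.6337 0.0757 0.034 ]
(97, 230, 0.01) [0.5771 0.1157 0.01  ]
(320, 230, 0.01) [0.6401 0.1191 0.01  ]
(110, 500, 0.01) [0.5831 0.034  0.01  ]
(313, 500, 0.01) [0.6447 0.0374 0.01  ]
(80, 100, 0.068) [0.5779 0.1529 0.068 ]
(330, 100, 0.068) [0.6338 0.1559 0.068 ]
(151, 385, 0.184) [0.6008 0.1205 0.184 ]
(271, 385, 0.184) [0.6168 0.1213 0.184 ]
(210, 290, 0.033) [0.6097 0.1046 0.033 ]
(210, 300, 0.033) [0.6098 0.1019 0.033 ]
(210, 325, 0.033) [0.6102 0.0951 0.033 ]
(210, 325, 0.15) [0.6087 0.1214 0.15  ]
(205, 225, 0.034) [0.6074 0.1219 0.034 ]
(205, 145, 0.01) [0.6064 0.1407 0.01  ]
(205, 145, 0.068) [0.6064 0.1445 0.068 ]
```

Run:
```python
from h import *
p=robot.camera("top")
f=lambda u,v,z: print((u,v,z),back(p,[[240+u/4,130+v/4]],z)[0].round(4))
for u,v,z in((303,102,.05),(303,130,.05),(333,115,.05),(187,120,.033),(187,120,.024),(390,100,.065),(450,100,.093),(465,100,.093),(115,125,.068),(74,170,.01),(524,168,.01)): f(u,v,z)
```

```text
(303, 102, 0.05) [0.6201 0.0231 0.05  ]
(303, 130, 0.05) [0.6021 0.0225 0.05  ]
(333, 115, 0.05) [0.6123 0.0038 0.05  ]
(187, 120, 0.033) [0.6092 0.0979 0.033 ]
(187, 120, 0.024) [0.6107 0.0988 0.024 ]
(390, 100, 0.065) [ 0.6203 -0.0316  0.065 ]
(450, 100, 0.093) [ 0.6163 -0.0674  0.093 ]
(465, 100, 0.093) [ 0.6166 -0.0766  0.093 ]
(115, 125, 0.068) [0.599  0.1395 0.068 ]
(74, 170, 0.01) [0.5778 0.1733 0.01  ]
(524, 168, 0.01) [ 0.5879 -0.1223  0.01  ]
```

The channel unit looks shifted about +9 mm: follower face at y≈0.023, gate at y≈0.098. The stick tail is at ≈0.031, about 8 mm ahead of the follower. I'm lowering until the underside is 13 mm above the floor (TCP z 0.0525).

servo_tool(rows=[1, 0, 0, 0.025, -0.4, 1, 0, 0, 0.03, 0, 1, 0, 0, 0.028, 0, 1, 0, 0, 0.02, 0, 1, 0, 0, 0.01, 0])

```text
time: 8.07
position: [0.6084, 0.0779, 0.0497]
tool_rot: [0.686, 0.728, -0.002, -0.002]
ft_force: [-0.1, -0.5, -1.4]
grip_width: 0.016
grip_force: 30.0
```

servo_tool(rows=[1, 0, 0, 0, 0, 1, 0, 0, 0, 0, 1, 0, 0, 0, 0, 1, 0, 0, 0, 0, 1, 0, 0, 0, 0])

```text
time: 8.48
position: [0.6113, 0.0778, 0.054]
tool_rot: [0.685, 0.728, 0.001, 0.001]
ft_force: [0.6, 0.2, -0.2]
grip_width: 0.0156
grip_force: 30.0
```

Run:
```python
from h import *
F=[]
for i in range(4):
    o,p=wrist(); F.append(np.r_[o["ft_force"],o["moment"]])
print(o["position"].round(4),np.mean(F,0).round(2),np.std(F,0).round(2))
im=p["pixels"][100:330,220:420]
s=robot.camera("side"); sc=s["pixels"][130:255,200:330]
a=np.hstack([cv2.resize(im,(390,450)),cv2.resize(sc,(400,450))])
cv2.imwrite("pics/pre.png",a[:,:,::-1])
```

```text
[0.6108 0.0778 0.0534] [ 0.03 -0.03 -0.68 -0.08  0.07  0.02] [0.39 0.21 0.4  0.03 0.01 0.02]
```

View pics/pre.png

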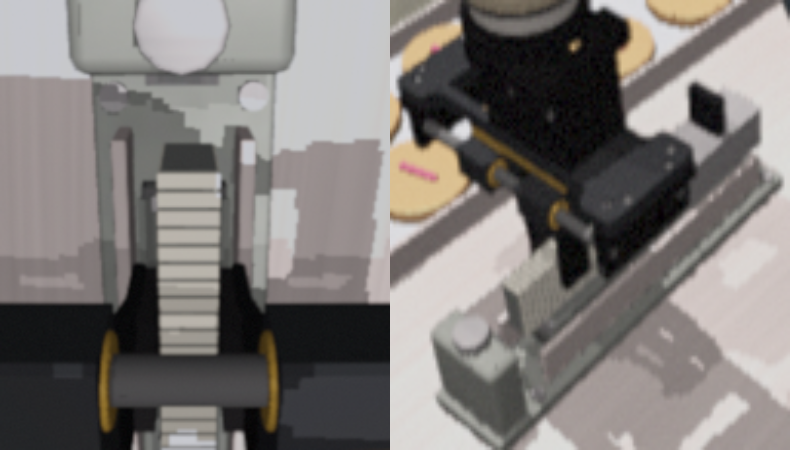

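Run:
```python
from h import *
o,p=wrist()
print(o["position"].round(4), np.degrees(np.arctan2(*R.from_quat(o["tool_rot"]).as_matrix()[[1,0],0])))
g=cv2.cvtColor(p["pixels"],cv2.COLOR_RGB2GRAY).astype(int)
for v in(190,197,205,212): print(v,g[v,262:358].tolist())
```

```text
[0.6105 0.0778 0.053 ] 93.45025520374192
190 [146, 146, 149, 148, 148, 148, 146, 138, 110, 106, 114, 115, 114, 114, 111, 112, 136, 146, 147, 147, 147, 145, 133, 100, 68, 60, 75, 102, 114, 115, 115, 115, 115, 115, 115, 115, 114, 121, 148, 178, 184, 183, 183, 183, 183, 183, 183, 183, 183, 183, 183, 183, 182, 182, 183, 183, 182, 183, 182, 183, 183, 183, 183, 182, 183, 183, 183, 182, 183, 188, 188, 152, 118, 112, 113, 113, 108, 94, 81, 66, 64, 94, 133, 147, 148, 147, 147, 144, 131, 112, 110, 112, 112, 112, 112, 109]
197 [146, 147, 149, 149, 148, 147, 148, 139, 110, 103, 112, 115, 114, 115, 114, 116, 128, 144, 148, 148, 147, 147, 141, 118, 76, 59, 69, 93, 112, 113, 103, 74, 60, 60, 59, 59, 62, 64, 85, 113, 115, 111, 111, 111, 111, 110, 111, 110, 110, 110, 110, 110, 110, 110, 111, 111, 110, 110, 112, 117, 120, 119, 120, 120, 119, 120, 119, 120, 125, 134, 118, 76, 57, 63, 82, 109, 115, 107, 87, 67, 68, 97, 133, 146, 148, 147, 146, 142, 127, 106, 108, 111, 110, 110, 110, 106]
205 [145, 147, 149, 148, 147, 147, 147, 143, 122, 106, 109, 114, 114, 113, 113, 110, 112, 136, 147, 148, 149, 148, 146, 127, 81, 59, 64, 86, 105, 97, 92, 92, 85, 74, 72, 80, 103, 122, 140, 164, 170, 169, 169, 169, 169, 169, 169, 169, 169, 169, 169, 169, 169, 169, 169, 169, 169, 169, 169, 169, 169, 168, 168, 168, 168, 168, 168, 168, 169, 169, 155, 105, 80, 89, 92, 95, 103, 104, 80, 65, 76, 108, 137, 148, 149, 148, 146, 145, 149, 169, 177, 176, 176, 176, 173, 161]
212 [145, 147, 149, 148, 148, 147, 147, 148, 140, 110, 105, 114, 116, 116, 115, 112, 115, 138, 148, 148, 148, 148, 146, 128, 89, 62, 61, 71, 92, 97, 93, 92, 89, 75, 70, 70, 73, 81, 125, 174, 183, 182, 181, 182, 181, 181, 181, 182, 182, 181, 181, 181, 181, 181, 181, 181, 181, 181, 181, 181, 181, 181, 182, 182, 181, 181, 181, 181, 181, 176, 151, 100, 82, 90, 92, 95, 104, 103, 78, 65, 85, 122, 142, 148, 148, 148, 146, 141, 146, 171, 178, 177, 178, 177, 173, 159]
```

Run:
```python
from h import *
o,p=wrist(); zt=o["position"][2]-.0156+.034
for v in (192,205,212):
  print(back(p,[[314.2,v]],.034)[0].round(4),back(p,[[316.5,v]],zt)[0].round(4),o["position"].round(4))
print(back(p,[[278.6,205],[285.2,205],[342.9,205],[349.9,205]],.034).round(4)[:,0],back(p,[[300.5,205],[332.4,205]],zt)[:,0].round(4))
```

```text
[0.6077 0.1084 0.034 ] [0.6085 0.1193 0.0712] [0.6104 0.0778 0.0528]
[0.6082 0.0998 0.034 ] [0.6089 0.1125 0.0712] [0.6104 0.0778 0.0528]
[0.6085 0.0951 0.034 ] [0.6091 0.1088 0.0712] [0.6104 0.0778 0.0528]
[0.5857 0.5899 0.6263 0.6307] [0.6009 0.6168]
```

servo_tool(rows=[1, -0.002, -0.0015, 0, 0, 1, -0.002, 0, 0, 0, 1, -0.001, 0, 0, 0, 1, 0, 0, 0, 0, 1, 0, 0, 0, 0])

```text
time: 9.25
position: [0.6092, 0.0726, 0.0525]
tool_rot: [0.686, 0.728, -0.0, -0.0]
ft_force: [-0.1, -0.5, -0.8]
grip_width: 0.0161
grip_force: 30.0
```

servo_tool(rows=[1, -0.002, 0, 0, 0, 1, -0.002, 0, 0, 0, 1, -0.001, 0, 0, 0, 1, 0, 0, 0, 0, 1, 0, 0, 0, 0])

```text
time: 9.67
position: [0.6094, 0.068, 0.0525]
tool_rot: [0.686, 0.728, 0.0, -0.0]
ft_force: [0.4, 1.6, -0.7]
grip_width: 0.0158
grip_force: 30.0
```

servo_tool(rows=[1, -0.002, 0, 0, 0, 1, -0.002, 0, 0, 0, 1, -0.001, 0, 0, 0, 1, 0, 0, 0, 0, 1, 0, 0, 0, 0])

```text
time: 10.08
position: [0.6098, 0.0627, 0.0526]
tool_rot: [0.686, 0.728, 0.0, -0.0]
ft_force: [-1.4, 2.3, -0.2]
grip_width: 0.0157
grip_force: 30.0
```

```bash
cat > f.py <<'E'
from h import *
F=[]
for i in range(6):
    o=robot.get_obs(); robot.camera("wrist"); F.append(np.r_[o["ft_force"],o["moment"]])
print(o["time"],o["position"].round(4),np.mean(F,0).round(2),np.std(F,0).round(2))
E
python3 f.py
```

```text
10.3333 [0.6097 0.0628 0.0526] [-0.12  2.05 -0.94  0.31  0.05  0.01] [0.71 0.49 0.8  0.04 0.03 0.02]
```

servo_tool(rows=[1, -0.002, 0, 0, 0, 1, -0.002, 0, 0, 0, 1, -0.002, 0, 0, 0, 1, -0.002, 0, 0, 0, 1, 0, 0, 0, 0])

```text
time: 10.8
position: [0.6103, 0.0543, 0.0525]
tool_rot: [0.686, 0.728, -0.0, 0.0]
ft_force: [-0.6, 2.2, -0.9]
grip_width: 0.0154
grip_force: 30.0
```

```bash
python3 f.py
```

```text
11.05 [0.6102 0.0548 0.0525] [-0.15  2.42 -0.64  0.45  0.03  0.03] [0.39 0.21 0.27 0.02 0.02 0.03]
```

servo_tool(rows=[1, -0.0015, 0, 0, 0, 1, -0.0015, 0, 0, 0, 1, 0, 0, 0, 0, 1, 0, 0, 0, 0, 1, 0, 0, 0, 0])

```text
time: 11.52
position: [0.6104, 0.0517, 0.0525]
tool_rot: [0.686, 0.728, 0.0, -0.0]
ft_force: [0.9, 3.9, -0.7]
grip_width: 0.0156
grip_force: 30.0
```

```bash
python3 f.py
```

```text
11.7667 [0.6104 0.0518 0.0526] [ 0.2   3.19 -0.91  0.47  0.02  0.03] [0.69 0.38 0.35 0.03 0.02 0.02]
```

servo_tool(rows=[1, -0.001, 0, 0, 0, 1, 0, 0, 0, 0, 1, 0, 0, 0, 0])

```text
time: 12.07
position: [0.6105, 0.0507, 0.0525]
tool_rot: [0.686, 0.728, -0.0, -0.0]
ft_force: [-0.1, 2.7, -0.8]
grip_width: 0.0157
grip_force: 30.0
```

```bash
python3 f.py
```

```text
12.3167 [0.6105 0.0508 0.0526] [ 0.2   3.06 -0.69  0.49 -0.    0.03] [0.25 0.72 0.44 0.04 0.03 0.01]
```

servo_tool(rows=[1, -0.001, 0, 0, 0, 1, 0, 0, 0, 0, 1, 0, 0, 0, 0])

```text
time: 12.62
position: [0.6106, 0.0497, 0.0526]
tool_rot: [0.686, 0.728, 0.0, 0.0]
ft_force: [0.0, 2.7, -0.3]
grip_width: 0.0156
grip_force: 30.0
```

```bash
python3 f.py
```

```text
12.8667 [0.6105 0.0498 0.0526] [-0.05  3.13 -0.7   0.52 -0.01  0.02] [0.67 0.53 0.42 0.02 0.03 0.04]
```

Moments and forces put the follower ~19 mm in, with the stop at 20.5. Lowering 13 mm in steps.

servo_tool(rows=[1, 0, 0, 0.002, 0, 1, 0, 0, 0.002, 0, 1, 0, 0, 0.001, 0, 1, 0, 0, 0, 0, 1, 0, 0, 0, 0])

```text
time: 13.33
position: [0.6104, 0.0498, 0.0473]
tool_rot: [0.686, 0.728, -0.0, -0.0]
ft_force: [0.0, 3.7, -1.6]
grip_width: 0.0161
grip_force: 30.0
```

```bash
python3 f.py
```

```text
13.5833 [0.6104 0.0498 0.0474] [ 0.34  3.16 -0.93  0.53  0.    0.05] [0.22 0.43 0.41 0.02 0.04 0.03]
```

servo_tool(rows=[1, 0, 0, 0.002, 0, 1, 0, 0, 0.0015, 0, 1, 0, 0, 0.001, 0, 1, 0, 0, 0, 0, 1, 0, 0, 0, 0])

```text
time: 14.05
position: [0.6105, 0.0498, 0.0429]
tool_rot: [0.686, 0.728, -0.0, -0.0]
ft_force: [-0.3, 2.0, -0.5]
grip_width: 0.0156
grip_force: 30.0
```

```bash
python3 f.py
```

```text
14.3 [0.6105 0.0498 0.043 ] [ 0.02  3.16 -0.58  0.49  0.01  0.02] [0.51 0.68 0.46 0.   0.03 0.03]
```

servo_tool(rows=[1, 0, 0, 0.001, 0, 1, 0, 0, 0.001, 0, 1, 0, 0, 0.0005, 0, 1, 0, 0, 0, 0, 1, 0, 0, 0, 0])

```text
time: 14.77
position: [0.6105, 0.0498, 0.0405]
tool_rot: [0.686, 0.728, 0.0, 0.0]
ft_force: [-0.6, 3.5, 1.5]
grip_width: 0.0155
grip_force: 30.0
```

```bash
python3 f.py
```

```text
15.0167 [0.6105 0.0498 0.0406] [-0.05  3.15  0.8   0.45  0.04  0.03] [0.41 0.4  0.75 0.03 0.02 0.03]
```

servo_tool(rows=[1, 0, 0, 0.0005, 0, 1, 0, 0, 0.0003, 0, 1, 0, 0, 0, 0, 1, 0, 0, 0, 0])

```text
time: 15.4
position: [0.6105, 0.0498, 0.0397]
tool_rot: [0.686, 0.728, 0.0, -0.0]
ft_force: [-0.3, 3.0, 0.6]
grip_width: 0.0158
grip_force: 30.0
```

```bash
python3 f.py
```

```text
15.65 [0.6106 0.0498 0.0397] [-0.53  3.1   0.61  0.45  0.05  0.01] [0.57 0.13 0.59 0.02 0.03 0.02]
```

servo_tool(rows=[1, 0, 0, 0.0005, 0, 1, 0, 0, 0, 0, 1, 0, 0, 0, 0])

```text
time: 15.95
position: [0.6106, 0.0498, 0.0396]
tool_rot: [0.686, 0.728, 0.0, 0.0]
ft_force: [-1.2, 3.3, 4.8]
grip_width: 0.0159
grip_force: 30.0
```

```bash
python3 f.py
```

```text
16.2 [0.6106 0.0498 0.0396] [-0.91  2.97  5.04  0.41  0.26  0.01] [0.4  0.34 0.34 0.01 0.03 0.03]
```

servo_tool(rows=[1, 0, 0, 0.0005, 0, 1, 0, 0, 0, 0, 1, 0, 0, 0, 0])

```text
time: 16.5
position: [0.6106, 0.0498, 0.0396]
tool_rot: [0.686, 0.728, 0.0, 0.0]
ft_force: [-2.2, 3.7, 8.2]
grip_width: 0.0158
grip_force: 30.0
```

```bash
python3 f.py
```

```text
16.75 [0.6106 0.0498 0.0396] [-2.17  3.15  8.33  0.45  0.41  0.02] [0.21 0.35 0.41 0.03 0.03 0.01]
```

The stick is on the floor at TCP z 0.0396, as predicted. I'm easing the downforce and walking the nose up to the gate before letting go, so it doesn't snap.

servo_tool(rows=[1, 0, 0, -0.0008, 0, 1, 0.0008, 0, 0, 0, 1, 0.0008, 0, 0, 0, 1, 0, 0, 0, 0, 1, 0, 0, 0, 0])

```text
time: 17.22
position: [0.6106, 0.051, 0.0396]
tool_rot: [0.685, 0.728, -0.0, 0.0]
ft_force: [-1.7, 0.3, 4.1]
grip_width: 0.0158
grip_force: 30.0
```

```bash
python3 f.py
```

```text
17.4667 [0.6105 0.0512 0.0396] [-1.46  0.3   4.89 -0.    0.25 -0.01] [0.44 0.32 0.43 0.02 0.03 0.03]
```

servo_tool(rows=[1, 0.0005, 0, 0, 0, 1, 0, 0, 0, 0, 1, 0, 0, 0, 0])

```text
time: 17.77
position: [0.6105, 0.0518, 0.0396]
tool_rot: [0.686, 0.728, 0.0, 0.0]
ft_force: [-0.8, 0.7, 5.4]
grip_width: 0.0157
grip_force: 30.0
```

```bash
python3 f.py
```

```text
18.0167 [0.6105 0.0518 0.0397] [-0.87  0.24  5.38 -0.06  0.22 -0.03] [0.34 0.52 0.5  0.02 0.02 0.04]
```

servo_tool(rows=[1, 0.0005, 0, 0, 0, 1, 0, 0, 0, 0, 1, 0, 0, 0, 0])

```text
time: 18.32
position: [0.6105, 0.0524, 0.0396]
tool_rot: [0.685, 0.728, 0.0, 0.0]
ft_force: [-1.2, 0.4, 4.6]
grip_width: 0.0157
grip_force: 30.0
```

```bash
python3 f.py
```

```text
18.5667 [0.6105 0.0524 0.0396] [-1.44  0.19  5.17 -0.04  0.22 -0.05] [0.46 0.31 0.29 0.01 0.03 0.03]
```

servo_tool(rows=[1, 0.0005, 0, 0, 0, 1, 0, 0, 0, 0, 1, 0, 0, 0, 0])

```text
time: 18.87
position: [0.6105, 0.0529, 0.0397]
tool_rot: [0.685, 0.728, 0.0, 0.0]
ft_force: [-0.7, 0.7, 4.5]
grip_width: 0.0158
grip_force: 30.0
```

```bash
python3 f.py
```

```text
19.1167 [0.6105 0.0529 0.0396] [-1.01  0.02  4.91 -0.02  0.24 -0.05] [0.29 0.42 0.74 0.03 0.04 0.02]
```

servo_tool(rows=[1, 0.0005, 0, 0, 0, 1, 0, 0, 0, 0, 1, 0, 0, 0, 0])

```text
time: 19.42
position: [0.6104, 0.0534, 0.0396]
tool_rot: [0.685, 0.728, 0.0, 0.0]
ft_force: [-1.4, 0.6, 5.9]
grip_width: 0.0157
grip_force: 30.0
```

```bash
python3 f.py
```

```text
19.6667 [0.6104 0.0534 0.0396] [-0.7   0.1   5.29 -0.05  0.24 -0.05] [0.62 0.54 0.48 0.03 0.02 0.02]
```

servo_tool(rows=[1, 0.0005, 0, 0, 0, 1, 0, 0, 0, 0, 1, 0, 0, 0, 0])

```text
time: 19.97
position: [0.6104, 0.0537, 0.0396]
tool_rot: [0.685, 0.728, -0.0, 0.0]
ft_force: [-0.6, -0.2, 5.7]
grip_width: 0.0161
grip_force: 30.0
```

```bash
python3 f.py
```

```text
20.2167 [0.6104 0.0537 0.0396] [-1.16 -0.34  4.99 -0.11  0.23 -0.03] [0.72 0.49 0.62 0.03 0.02 0.03]
```

servo_tool(rows=[1, 0.0007, 0, 0, 0, 1, 0, 0, 0, 0, 1, 0, 0, 0, 0])

```text
time: 20.52
position: [0.6104, 0.0538, 0.0397]
tool_rot: [0.685, 0.728, -0.0, 0.001]
ft_force: [-1.3, -2.9, 5.3]
grip_width: 0.0158
grip_force: 30.0
```

```bash
python3 f.py
```

```text
20.7667 [0.6104 0.0538 0.0396] [-1.09 -2.53  5.24 -0.51  0.24 -0.02] [0.38 0.57 0.21 0.03 0.02 0.03]
```

The nose is against the gate. Backing off 0.5 mm of command and opening.

servo_tool(rows=[1, -0.0006, 0, -0.0005, 0, 1, 0, 0, 0, 0, 0.3, 0, 0, 0, 0, 0.3, 0, 0, 0, 0, 0.3, 0, 0, 0, 0])

```text
time: 21.23
position: [0.61, 0.0542, 0.0396]
tool_rot: [0.686, 0.728, -0.0, -0.0]
ft_force: [-0.3, 0.1, 0.0]
grip_width: 0.0269
grip_force: 0.0
```

servo_tool(rows=[0, 0, 0, 0, 0, 0, 0, 0, 0, 0, 0, 0, 0, -0.005, 0, 0, 0, 0, -0.02, 0, 0, 0, 0, -0.03, 0])

```text
time: 21.65
position: [0.6079, 0.0542, 0.0932]
tool_rot: [0.686, 0.728, -0.002, -0.003]
ft_force: [0.1, -0.9, -0.3]
grip_width: 0.0427
grip_force: 0.0
```

servo_tool(rows=[0, -0.02, 0, -0.035, 0, 0, -0.038, 0, -0.01, 0, 1, -0.038, 0, 0, 0, 1, -0.038, 0, 0, 0, 1, -0.03, 0, 0, 0])

```text
time: 22.07
position: [0.6206, -0.1124, 0.1414]
tool_rot: [0.686, 0.728, 0.0, 0.001]
ft_force: [0.5, 0.3, -0.3]
grip_width: 0.0307
grip_force: 0.0
```

Run:
```python
from h import *
o=robot.get_obs(); print(o["position"].round(4),o["grip_width"])
s=robot.camera("side"); w=robot.camera("top")
for p in (s,w):
  for q in("stick_center","seat","tab"):
    for d in robot.place_of(p,q)[:4]: print(q,np.round(d["at"],4),round(d["score"],2))
a=np.hstack([cv2.resize(s["pixels"][130:255,200:330],(400,400)),cv2.resize(w["pixels"][120:200,250:380],(400,400))])
cv2.imwrite("pics/seated.png",a[:,:,::-1])
```

```text
[ 0.6206 -0.1124  0.1414] 0.030679890190146247
stick_center [0.6118 0.0534 0.0431] 0.89
stick_center [ 0.5372 -0.197   0.0172] 0.82
stick_center [ 0.3448 -0.0637  0.0187] 0.54
seat [0.6136 0.0425 0.0278] 0.87
tab [ 0.6192 -0.0741  0.0767] 0.78
stick_center [0.6114 0.0539 0.0441] 0.65
stick_center [ 0.3831 -0.2537  0.0178] 0.54
stick_center [0.6163 0.0461 0.0222] 0.27
seat [0.6104 0.0451 0.0257] 0.74
tab [ 0.62   -0.0718  0.076 ] 0.56
```

View pics/seated.png

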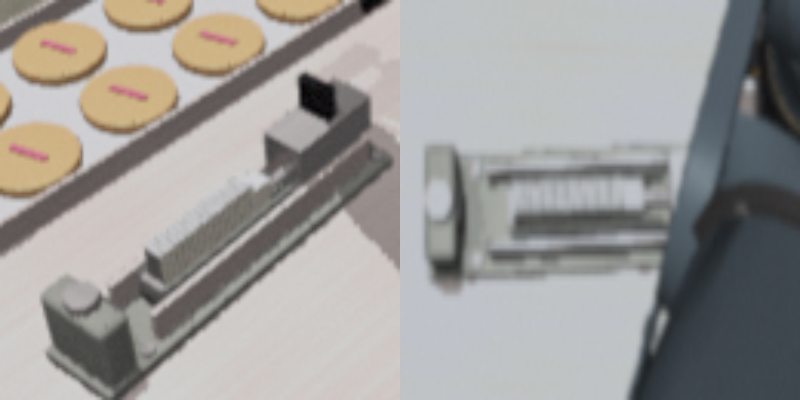

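The stick lies flat in the channel against the gate (side crop, stick at 200,230), and the rail and tab are still open at (318,95). Next I lower the closed fingers behind the tab and push.

servo_tool(rows=[1, 0, 0, 0.015, 0, 1, 0, 0, 0.025, 0, 1, 0, 0, 0.018, 0, 1, 0, 0, 0.008, 0, 1, 0, 0, 0, 0])

```text
time: 22.88
position: [0.6185, -0.108, 0.0719]
tool_rot: [0.685, 0.729, -0.001, -0.002]
ft_force: [-0.2, 0.3, 0.4]
grip_width: 0.0006
grip_force: 0.0
```

servo_tool(rows=[1, 0.006, 0, 0, 0, 1, 0.006, 0, 0, 0, 1, 0.006, 0, 0, 0, 1, 0.006, 0, 0, 0, 1, 0.006, 0, 0, 0])

```text
time: 23.3
position: [0.6191, -0.08, 0.0753]
tool_rot: [0.685, 0.728, -0.0, 0.002]
ft_force: [-0.8, -2.7, 1.4]
grip_width: 0.0007
grip_force: 1.8
```

servo_tool(rows=[1, 0.006, 0, 0, 0, 1, 0.006, 0, 0, 0, 1, 0.006, 0, 0, 0, 1, 0.006, 0, 0, 0, 1, 0.006, 0, 0, 0])

```text
time: 23.72
position: [0.6171, -0.0495, 0.0744]
tool_rot: [0.686, 0.728, 0.0, 0.001]
ft_force: [1.8, -4.2, 2.1]
grip_width: 0.0002
grip_force: 1.8
```

servo_tool(rows=[1, 0.006, 0, 0, 0, 1, 0.006, 0, 0, 0, 1, 0.006, 0, 0, 0, 1, 0.006, 0, 0, 0, 1, 0.006, 0, 0, 0])

```text
time: 24.13
position: [0.615, -0.0193, 0.0741]
tool_rot: [0.686, 0.728, 0.0, 0.0]
ft_force: [0.9, -3.1, 2.6]
grip_width: 0.0006
grip_force: 1.8
```

servo_tool(rows=[1, 0.006, 0, 0, 0, 1, 0.006, 0, 0, 0, 1, 0.006, 0, 0, 0, 1, 0.004, 0, 0, 0, 1, 0.003, 0, 0, 0])

```text
time: 24.55
position: [0.6132, 0.0058, 0.0739]
tool_rot: [0.685, 0.728, 0.0, -0.0]
ft_force: [2.3, -3.3, 1.5]
grip_width: 0.0004
grip_force: 1.6
```

Run:
```python
from h import *
for n in("side","top"):
  p=robot.camera(n)
  for q in("tab","stick_center","seat"):
    for d in robot.place_of(p,q)[:1]: print(q,np.round(d["at"],4),round(d["score"],2))
o=robot.get_obs();print(o["position"].round(4),o["ft_force"].round(2))
```

```text
tab [0.612  0.0172 0.076 ] 0.97
stick_center [0.6094 0.0508 0.0437] 0.85
seat [0.6123 0.0384 0.025 ] 0.94
stick_center [ 0.381  -0.2547  0.0166] 0.66
seat [ 0.5398 -0.3516  0.0007] 0.6
[0.6122 0.0054 0.0735] [ 0.46 -0.9   0.13]
```

servo_tool(rows=[1, 0.003, 0, 0, 0, 1, 0.003, 0, 0, 0, 1, 0.003, 0, 0, 0, 1, 0.003, 0, 0, 0, 1, 0.003, 0, 0, 0])

```text
time: 25.37
position: [0.6116, 0.0201, 0.0737]
tool_rot: [0.685, 0.728, -0.001, -0.001]
ft_force: [-1.8, -3.4, -2.4]
grip_width: 0.0003
grip_force: 1.7
```

servo_tool(rows=[1, 0.001, 0, 0, 0, 1, 0.001, 0, 0, 0, 1, 0.001, 0, 0, 0, 1, 0.001, 0, 0, 0, 1, 0.001, 0, 0, 0])

```text
time: 25.78
position: [0.6117, 0.0251, 0.074]
tool_rot: [0.685, 0.728, -0.0, -0.0]
ft_force: [-1.7, -2.7, -2.4]
grip_width: 0.0004
grip_force: 1.5
```

servo_tool(rows=[1, 0.001, 0, 0, 0, 1, 0.001, 0, 0, 0, 1, 0.001, 0, 0, 0])

```text
time: 26.03
position: [0.6117, 0.0281, 0.0741]
tool_rot: [0.686, 0.728, -0.0, -0.0]
ft_force: [-1.7, -2.9, -1.8]
grip_width: 0.0004
grip_force: 1.5
```

servo_tool(rows=[1, 0.001, 0, 0, 0, 1, 0.001, 0, 0, 0])

```text
time: 26.2
position: [0.6117, 0.0286, 0.0741]
tool_rot: [0.685, 0.729, -0.001, 0.001]
ft_force: [-1.7, -10.7, -1.1]
grip_width: 0.0005
grip_force: 5.0
```

servo_tool(rows=[1, 0.001, 0, 0, 0, 1, 0.001, 0, 0, 0])

```text
time: 26.37
position: [0.6117, 0.0287, 0.0741]
tool_rot: [0.685, 0.729, -0.002, 0.002]
ft_force: [-3.0, -15.7, -1.5]
grip_width: 0.0004
grip_force: 7.5
```

The end stop was felt at TCP y 0.0286, against a predicted 0.0285. Backing off and checking.

servo_tool(rows=[1, -0.004, 0, 0, 0, 1, -0.01, 0, 0, 0, 1, -0.01, 0, -0.02, 0, 1, -0.01, 0, -0.035, 0, 1, -0.02, -0.02, -0.035, 0])

```text
time: 26.78
position: [0.6001, -0.0208, 0.1626]
tool_rot: [0.685, 0.728, 0.003, 0.002]
ft_force: [2.1, -0.6, 0.7]
grip_width: 0.0005
grip_force: 0.0
```

servo_tool(rows=[1, -0.035, -0.02, -0.01, 0, 1, -0.035, -0.02, 0, 0, 1, -0.03, -0.02, 0, 0, 1, 0, 0, 0, 0, 1, 0, 0, 0, 0])

```text
time: 27.2
position: [0.5427, -0.1266, 0.1723]
tool_rot: [0.687, 0.726, 0.001, 0.001]
ft_force: [0.2, 1.2, 0.3]
grip_width: 0.0008
grip_force: 0.0
```

Run:
```python
from h import *
s=robot.camera("side"); w=robot.camera("top")
for p in(s,w):
  for q in("tab","stick_center","seat","gate_mark"):
    for d in robot.place_of(p,q)[:1]: print(q,np.round(d["at"],4),round(d["score"],2))
a=np.hstack([cv2.resize(s["pixels"][130:255,200:330],(400,400)),cv2.resize(w["pixels"][120:200,250:380],(400,400))])
cv2.imwrite("pics/shut.png",a[:,:,::-1]); print(robot.get_obs()["position"])
```

```text
tab [0.6092 0.0428 0.0774] 0.9
stick_center [ 0.3426 -0.0637  0.0188] 0.8
seat [0.6166 0.0423 0.0293] 0.61
gate_mark [0.6101 0.0925 0.0308] 0.62
tab [0.6111 0.0458 0.0756] 0.96
stick_center [ 0.3843 -0.2548  0.0188] 0.51
seat [0.6082 0.0475 0.0266] 0.88
gate_mark [0.6068 0.0835 0.0336] 0.65
[ 0.54264403 -0.12423631  0.17132901]
```

View pics/shut.png

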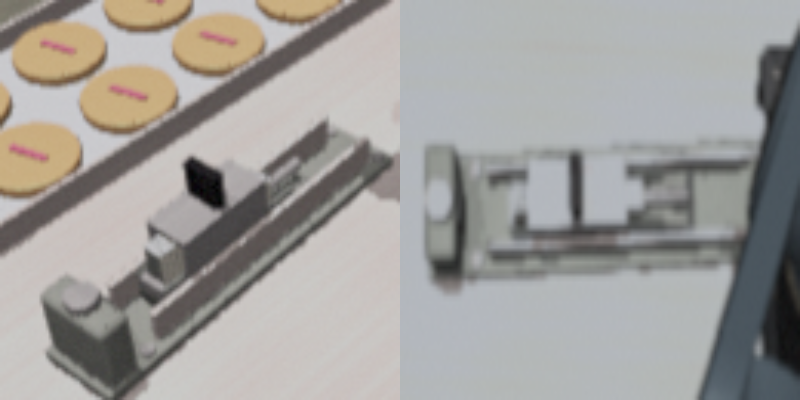

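The rail covers the stick (side crop, tab at 205,185), with the tab over the seat at y≈0.044 and the stick nose still flat behind the gate at (160,258).

```bash
python3 -c "
from rig import robot
print(robot.hand_in())"
```

```text
the job is handed in; nothing more can be done
None
```

The full stick lies flat in the channel against the gate with the cover rail pushed to its end stop, and I handed the job in at about 27 s of the 61 s; `hand_in()` returned no verdict.

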